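Wind the cheese up to the slice stop

ROBOT

A 6-joint arm with a two-finger parallel gripper is mounted at the origin on the work surface. World frame = base frame: x ahead of the robot, y to its left, z up, the work surface at z = 0. Lengths are in m, angles in rad, forces in N, time in s.
With the tool pointing down it reaches from about 0.3 to 0.825 m from the base axis. Payload 5.4 kg.
Tool frame: the origin (TCP) lies at the centre of the arm's flange, where the gripper is bolted on; the fingertips stand 190 mm ahead of it and the grasp point (between the pads) lies 171 mm ahead of it; z points along the fingers, y is the line along which they close (so a half turn about z gives the same grasp; the last joint's range is limited). The gripper opens to 92 mm and grips with 3 to 60 N. Pads are 20 mm wide; open, the fingers measure 128 mm over their backs; the gripper's body (75 mm by 189 mm) begins 69 mm behind the grasp point.
Start: joints at [-0.21, 0.158, 1.597, -0, 1.386, -0.21], TCP at [0.575, -0, 0.405] pointing down, gripper open.
Joint ranges: [-2.91, 2.91], [-0.94, 2.29], [0.18, 2.7], [-1.29, 4.43], [0.17, 2.64], [-3, 3]. Speed limits (rad/s): [2.57, 2.57, 3.14, 3.14, 3.14, 3.14].

INTERFACE

Orientations are given as a 3x3 rotation matrix whose columns are the frame's x, y, z axes.
In Python, from cell import ctrl gives the robot as it stands.
- The arm moves only by the tool arm_command, never from a script. Its argument "moves" is a list of rows, each a list of 5 numbers: the opening in per cent of the stroke, from 0 (shut) to 100 (fully open), then the shift along the tool's x, y, z in cm, then the turn about the tool's z in rad. In form: [[hand, tx, ty, tz, spin], ...]. A call has 1 to 20 rows; each row is the pose to reach, as a shift and turn from the pose commanded when the call began, along the tool's axes at that moment; what a row does not reach only later rows make up. A row lasts 1/10 s, in which the tool goes at most 50 mm and 8.59 degrees, less where a joint would pass 70% of its speed; a pose out of reach is approached as far as the arm can. A call with a gripper value outside its range is refused whole. The fingers move at their own pace and stop on an object; the grip force is fixed at half the most. Time passes only in rows, so rows that repeat a pose let the fingers close. It gives the time, the measured TCP pose, the force, the opening and the grip force at its end, in the units of the state.
- ctrl.get_state(): the state, without advancing time (a new reading comes with each control period).
- ctrl.grab_frame(name): name is "scene" or "side" or "wrist"; returns a dict with "img" (480x640x3 uint8, red, green, blue), "z_map" (480x640 float32, m along the optical axis (not along the pixel's ray), 0 where there is no reading), "fov_y" (degrees; the focal length in pixels is half the picture's height over the tangent of half this angle, whatever the lens; pixels are square), "cx", "cy" (the principal point, pixels), "R" (3x3) and "t" (3): a world point X has camera coordinates R X + t. Camera axes: x right, y down, z forward; pixel columns grow to the right and rows downward; lengths in m; the calibration is good to about 2 mm. A picture is of the moment at which its call begins.
- ctrl.hand_in(): hands the job in; it is judged then, once.
The state is a dict: "clock": time; "joint_positions": joint angles; "joint_velocities": joint speeds; "tau": joint torques, N m; "tcp_pos": TCP position; "orientation": TCP orientation; "wrist_force": force on the tool from outside, world axes, zero at the start; "wrist_torque": the same for the moment, N m; "width": finger opening in m; "grip_force": force on a finger pad.
Only numpy, scipy, OpenCV 4.12 (cv2) and the standard library are available. Lean on these libraries where they do the work, as an engineer would, in place of code of your own. Each camera call takes 0.05 s, during which the arm holds its last target. There are 200 camera calls.

TASK

Something from the pantry has been left standing in the cheese feeder's track, between the cheese and the orange stop: first move it out of the track and leave it standing upright on the counter, clear of the feeder. Then wind the handwheel clockwise until the blue pusher has slid the cheese squarely up against the orange stop, and let go. Move the cheese and pusher only by the wheel, never by touching them; never let the cheese run into the thing in the track, keep the other pantry goods upright and out of the track, and leave the oil bottle and mug where they are.

Things in the scene. Friction and masses are not known exactly. Their poses are not given: they have to be found in the camera images.
- feeder: Fixed cheese feeder. Origin on the counter, mid-track. Track: 110 mm wide thin strip along y, at counter height; stop towards -y, handwheel towards +y. Steel rail, 32 mm tall, on the robot's side at x -103 to -67, y -270 to 150 mm; +x side open. Gearbox 64 mm square, 74 tall, at (-10, 200). Goods are clear with their centre past x = 85 or -145, or y = -245 or 285 mm.
- wheel_axis (a point): The centre of the handwheel's hub, on its vertical axis, at the wheel's upper face, 95 mm above the counter. The wheel is dark steel, 138 mm across, rim 14 mm thick, three spokes.
- crank_handle (a point): The red crank handle: an upright revolving grip 24 mm in diameter, standing on the handwheel 56 mm from its axis, from 96 to 146 mm above the counter; it spins freely on its own pin. This point is on its axis, 126 mm above the counter.
- wheel (a joint): Angle of the handwheel, rad, 0 to 18.4; grows when wound clockwise seen from above. It stays where it is left (about 2 to 4 N at the handle turns it).
- carriage (a joint): Travel of the pusher carriage towards the stop, m, 0 to 0.23; geared to the wheel: 12.5 mm per rad (78.5 mm per turn).
- pusher_face (a point): Centre of the face of the blue pusher plate that meets the cheese. Plate 90 mm wide, 12 mm thick, top 62 mm above the counter; an arm joins it to a black shoe on the rail, top 60 mm. Its axes are the feeder's; it moves towards -y.
- stop_face (a point): Centre of the face (towards +y) of the orange stop plate, fixed across the track: 100 mm wide, 12 mm thick, top 62 mm above the counter; a black clamp joins it to the rail, top 56 mm. Its place along the track varies. Axes as the feeder's.
- cheese: Block of cheese with a red wax coat and yellow ends, on the track between pusher and stop: 80 mm (its x) by 100 mm (its y, along the track) by 70 mm tall; loose, about 0.55 kg. Origin at the centre of its underside.
- cheese_front (a point): Centre of the end of the cheese nearest the stop.
- cheese_back (a point): Centre of the end of the cheese nearest the pusher.
- tin: Round tin with a green label, 66 mm in diameter, 98 mm tall, about 0.4 kg, loose. Origin at the centre of its underside. One of tin, jar and carton stands in the track; which one varies.
- jar: Round amber glass jar with a brass lid, 72 mm in diameter, 95 mm tall, about 0.38 kg, loose. Origin at the centre of its underside.
- carton: Square blue carton with a yellow band, 60 x 60 mm, 96 mm tall, about 0.25 kg, loose. Origin at the centre of its underside; x and y square to its faces.
- oil: Green glass oil bottle, 62 mm in diameter, 200 mm tall, beyond the track's open side. Origin at the centre of its underside. A bystander.
- mug: White mug, 80 mm in diameter, 90 mm tall, with a handle, beyond the handwheel. Origin at the centre of its underside. A bystander.
There are look-alikes about, which are no part of the job. Of the things like the cheese, leave any that is turquoise; of the rest the smaller one is meant.

How it is judged:
By the outcome, as a careful person would: the job done as asked, in the order asked, and still so for the second after the job is handed in, with the robot touching nothing.
It also fails if it takes over 72 s, if anything falls off the work surface, if the arm or the gripper's body presses on something with over 40 N, if the wrist force passes 120 N, or if a joint passes its speed limit or range.

## Working session

There is one attempt and no reset: what is moved stays moved. The work goes in short steps, Python scripts to look and compute and a tool call to move; the robot and the scene stay as the last step left them, time stands still between calls to the robot, and variables do not carry over. Pictures are saved under pics/ and viewed, at most 10 in all, crops included, and the job is handed in when it is done.

Besides the shell and the picture viewer there is one more tool, called as name(argument=value, ...) on one line, values as JSON. arm_command: Moves the arm, as the interface text tells. Its arguments: {"type":"object","properties":{"moves":{"type":"array"}},"required":["moves"]}

```bash
ls; mkdir -p pics; cat > h.py <<'E'
import numpy as np, cv2
from cell import ctrl
def grab(n):
    f=ctrl.grab_frame(n); f['f']=240/np.tan(np.radians(f['fov_y'])/2); return f
def cloud(f):
    z=f['z_map']; v,u=np.mgrid[:480,:640]
    P=np.stack([(u-f['cx'])/f['f']*z,(v-f['cy'])/f['f']*z,z],-1)
    W=(P-f['t'])@np.array(f['R']); W[z<=0]=np.nan; return W
def ray(f,u,v,h):
    R=np.array(f['R']); c=-R.T@f['t']; d=R.T@np.array([(u-f['cx'])/f['f'],(v-f['cy'])/f['f'],1]); return c+d*(h-c[2])/d[2]
def save(f,n): cv2.imwrite('pics/'+n,f['img'][:,:,::-1])
E
python3 - <<'E'
from h import *
for n in('scene','side'):
    f=grab(n); save(f,n+'0.png'); np.savez(n+'0.npz',**f)
    print(n,-np.array(f['R']).T@f['t'],f['f'])
s=ctrl.get_state();print(s['orientation'],s['clock'],s['width'])
E
```

```text
pics
scene [1.34062022 0.03670037 0.83306347] 564.2048187953386
side [0.52772538 0.69642303 0.85354024] 560.6711164103584
[[-1.91809312e-05  9.99998618e-01 -1.66221866e-03]
 [ 9.99999943e-01  1.97411539e-05  3.37017358e-04]
 [ 3.37049706e-04 -1.66221210e-03 -9.99998562e-01]] 0.1 0.09157938494101456
```

View pics/scene0.png

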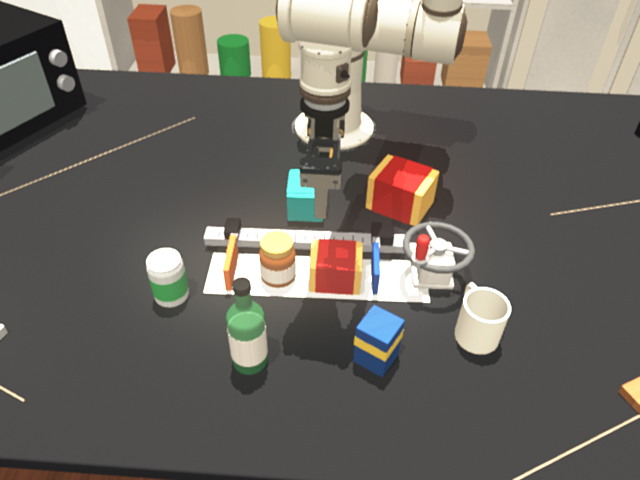

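View pics/side0.png

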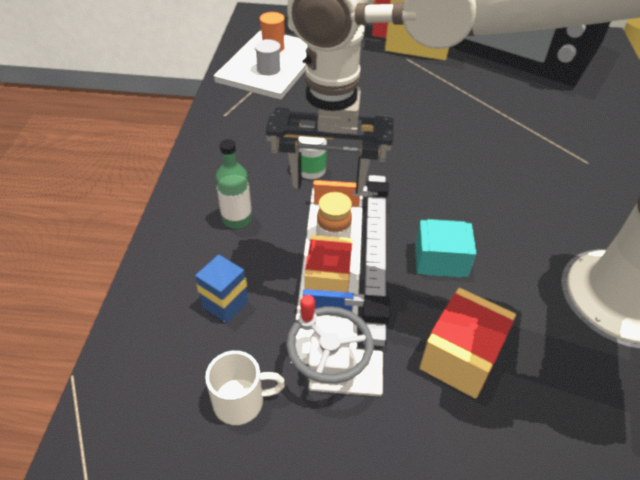

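The scene view shows the jar at (278,258) in the track, between the orange stop (231,262) and the cheese.
- **Cheese candidates:** small red block at (337,267), large red block at (402,190) and turquoise block at (305,195). I choose the small red one, which sits on the track against the blue pusher (376,268).
- **Pantry goods:** jar at (278,258), tin at (168,278) and carton at (378,340), with the oil bottle at (247,335) as a bystander.
- **Crank handle:** red, at (423,246).

```bash
cat > m.py <<'E'
from h import *
def mask(f,lo,hi,box=None):
    h=cv2.cvtColor(f['img'],cv2.COLOR_RGB2HSV); m=cv2.inRange(h,np.array(lo),np.array(hi))>0
    if box: 
        b=np.zeros_like(m); b[box[1]:box[3],box[0]:box[2]]=1; m&=b
    return m
E
python3 - <<'E'
from m import *
L={n:dict(np.load(n+'0.npz')) for n in('scene','side')}
B={'scene':dict(jar=(258,230,300,290),cheese=(308,238,365,296),stop=(222,232,240,290),pusher=(371,240,382,294),handle=(412,230,432,262),carton=(350,305,408,375),oil=(222,275,272,375),tin=(145,248,190,306),mug=(455,285,510,355),big=(365,155,440,225),turq=(285,168,330,222),track=(200,225,465,302)),
'side':dict(jar=(316,190,355,232),cheese=(303,236,354,292),stop=(312,180,360,208),pusher=(300,288,360,308),handle=(298,293,318,322),carton=(195,255,248,320),oil=(215,140,253,230),tin=(298,135,328,180))}
C=dict(jar=((8,90,60),(32,255,255)),cheese=((0,150,60),(32,255,255)),stop=((5,170,120),(16,255,255)),pusher=((105,150,50),(120,255,255)),handle=((0,170,80),(6,255,255)),carton=((100,120,40),(125,255,255)),oil=((45,80,30),(85,255,255)),tin=((40,0,100),(85,255,255)),mug=((0,0,130),(40,70,255)),big=((0,150,60),(32,255,255)),turq=((80,100,60),(100,255,255)),track=((0,0,190),(180,40,255)))
for n in L:
    f=L[n];W=cloud(f)
    for k,b in B[n].items():
        m=mask(f,*C[k],box=b); P=W[m]; P=P[np.isfinite(P[:,0])&(P[:,2]>0.004 if k!='track' else abs(P[:,2])<.008)]
        if len(P)<5: print(n,k,len(P));continue
        a,c=np.percentile(P,[2,98],axis=0); top=P[P[:,2]>c[2]-.006]
        r=cv2.minAreaRect((top[:,:2]*1000).astype(np.float32))
        print(n,k,len(P),a.round(3),c.round(3),'top',[np.round(x,0) for x in r])
    # wheel: grey points z~.09
f=L['side'];W=cloud(f)
h=cv2.cvtColor(f['img'],cv2.COLOR_RGB2HSV)
for n in L:
    f=L[n];W=cloud(f);h=cv2.cvtColor(f['img'],cv2.COLOR_RGB2HSV)
    m=(W[...,2]>.08)&(W[...,2]<.105)&(h[...,1]<70)
    b=np.zeros_like(m)
    if n=='scene': b[215:280,395:480]=1
    else: b[300:390,280:380]=1
    P=W[m&b]; c,r=cv2.minEnclosingCircle((P[:,:2]*1000).astype(np.float32)); print(n,'wheel',len(P),c,r,np.percentile(P[:,2],[5,50,95]))
E
```

```text
scene jar 721 [ 0.563 -0.115  0.008] [ 0.601 -0.051  0.096] top [array([585., -82.]), array([28., 61.]), np.float64(7.0)]
scene cheese 2038 [ 0.529 -0.006  0.01 ] [0.608 0.066 0.075] top [array([567.,  31.]), array([75., 87.]), np.float64(90.0)]
scene stop 36 [ 0.505 -0.191  0.013] [ 0.619 -0.171  0.063] top [array([ 575., -173.]), array([ 4., 88.]), np.float64(87.0)]
scene pusher 53 [0.52  0.102 0.054] [0.604 0.114 0.065] top [array([562., 108.]), array([86., 12.]), np.float64(2.0)]
scene handle 181 [0.59  0.175 0.106] [0.601 0.193 0.146] top [array([594., 184.]), array([20., 11.]), np.float64(72.0)]
scene carton 1942 [0.719 0.073 0.008] [0.788 0.145 0.099] top [array([749., 110.]), array([61., 62.]), np.float64(60.0)]
scene oil 1126 [ 0.764 -0.134  0.008] [ 0.803 -0.081  0.154] top [array([ 779., -107.]), array([22., 30.]), np.float64(13.0)]
scene tin 703 [ 0.631 -0.309  0.018] [ 0.668 -0.25   0.07 ] top [array([ 652., -276.]), array([32., 66.]), np.float64(22.0)]
scene mug 2798 [0.636 0.256 0.008] [0.728 0.331 0.092] top [array([689., 295.]), array([78., 80.]), np.float64(67.0)]
s
[... 859 characters left out ...]
e handle 166 [0.578 0.191 0.107] [0.595 0.2   0.146] top [array([586., 195.]), array([17., 10.]), np.float64(4.0)]
side carton 1719 [0.711 0.083 0.009] [0.783 0.151 0.098] top [array([748., 114.]), array([61., 64.]), np.float64(62.0)]
side oil 785 [ 0.743 -0.113  0.007] [ 0.794 -0.076  0.179] top [array([768., -98.]), array([19.,  9.]), np.float64(12.0)]
side tin 461 [ 0.6   -0.276  0.016] [ 0.651 -0.246  0.07 ] top [array([ 622., -124.]), array([ 52., 303.]), np.float64(2.0)]
scene wheel 1737 (550.5061645507812, 223.27674865722656) 69.61414337158203 [0.08692786 0.09403831 0.09751788]
side wheel 2810 (546.6502685546875, 226.13412475585938) 69.67757415771484 [0.08758873 0.09346221 0.09655595]
```

arm_command(moves=[[100,-4,-0.4,0,0],[100,-8.2,-0.8,0,0],[100,-8.2,-0.8,0,0],[100,-8.2,-0.8,0,0]])

```text
clock: 0.5
tcp_pos: [0.5668, -0.0825, 0.4042]
orientation: [[0.002, 1.0, -0.001], [1.0, -0.002, 0.001], [0.001, -0.001, -1.0]]
wrist_force: [-0.1, 0.5, -0.4]
width: 0.0916
grip_force: 0.0
```

```bash
python3 - <<'E'
from m import *
f=grab('wrist'); save(f,'w1.png'); W=cloud(f); np.savez('w1.npz',**f)
print(-np.array(f['R']).T@f['t'], ctrl.get_state()['tcp_pos'])
m=(W[...,2]>.085)&(W[...,2]<.105)&(abs(W[...,0]-.567)<.06)&(abs(W[...,1]+.082)<.06)
P=W[m]; v,u=np.nonzero(m); print(len(P),cv2.minEnclosingCircle((P[:,:2]*1000).astype(np.float32)),np.median(P[:,2]),u.mean(),v.mean())
E
```

```text
[ 0.56699203 -0.01392803  0.38493304] [ 0.5669017  -0.081696    0.40430887]
4102 ((565.4359741210938, -86.05068969726562), 31.529794692993164) 0.0955889084120709 316.02632862018527 233.19453924914677
```

View pics/w1.png

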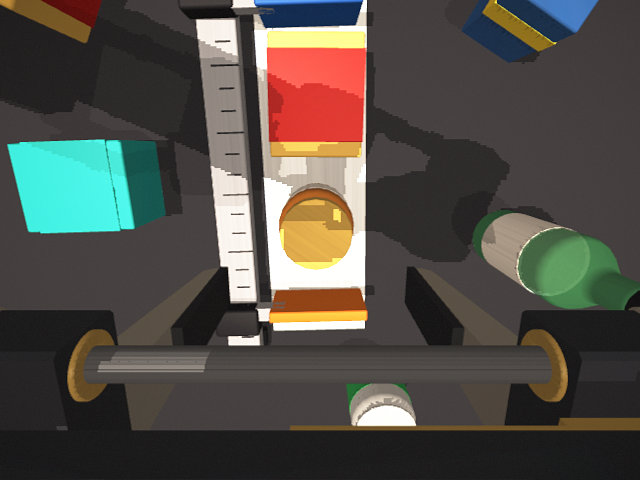

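The wrist view shows the amber jar with its brass lid at (316,232), between the stop (318,302) and the small red cheese (316,95). The turquoise block is at (85,185), so the choice of jar and cheese holds.

arm_command(moves=[[100,-0.2,-0.1,4,0],[100,-0.2,-0.1,8,0],[100,-0.2,-0.1,12,0],[100,-0.2,-0.1,15,0],[100,-0.2,-0.1,17.3,0],[100,-0.2,-0.1,17.3,0],[0,-0.2,-0.1,17.3,0],[0,-0.2,-0.1,17.3,0],[0,-0.2,-0.1,17.3,0],[0,-0.2,-0.1,17.3,0],[0,-0.2,-0.1,17.3,0],[0,-0.2,-0.1,17.3,0]])

```text
clock: 1.75
tcp_pos: [0.5666, -0.0841, 0.2336]
orientation: [[-0.0, 1.0, 0.002], [1.0, 0.0, -0.0], [-0.0, 0.002, -1.0]]
wrist_force: [-2.9, 0.7, 5.9]
width: 0.0715
grip_force: 30.0
```

arm_command(moves=[[0,0,0,-2,0],[0,0,0,-5,0],[0,0,0,-9,0],[0,0,0,-12,0],[0,2,1,-12,0],[0,5,4,-12,0],[0,7.5,8,-12,0],[0,8.4,11.5,-12,0],[0,8.4,13.9,-12,0],[0,8.4,13.9,-11,0],[0,8.4,13.9,-8,0],[0,8.4,13.9,-5,0],[0,8.4,13.9,-2.5,0],[0,8.4,13.9,-1,0],[0,8.4,13.9,-0.3,0],[0,8.4,13.9,0.1,0],[0,8.4,13.9,0.1,0],[0,8.4,13.9,0.1,0]])

```text
clock: 3.55
tcp_pos: [0.7052, -0.0001, 0.2336]
orientation: [[-0.0, 1.0, 0.001], [1.0, 0.0, -0.0], [-0.0, 0.001, -1.0]]
wrist_force: [-5.4, 1.1, 6.0]
width: 0.071
grip_force: 30.0
```

arm_command(moves=[[40,0,0,0,0],[100,0,0,0,0],[100,0,0,0,0],[100,0,0,0,0],[100,0,0,0,0],[100,0,0,-2,0],[100,0,0,-6,0],[100,0,0,-10,0],[100,0,0,-14,0],[100,0,0,-17,0]])

```text
clock: 4.55
tcp_pos: [0.7052, -0.0, 0.4041]
orientation: [[-0.0, 1.0, 0.003], [1.0, 0.0, -0.001], [-0.001, 0.003, -1.0]]
wrist_force: [0.8, -0.2, 0.3]
width: 0.0921
grip_force: 0.0
```

```bash
python3 - <<'E'
from m import *
f=grab('scene'); save(f,'s2.png')
W=cloud(f); m=(W[...,2]>.08)&(W[...,2]<.11)&(abs(W[...,0]-.705)<.05)&(abs(W[...,1])<.05); P=W[m]; print(len(P),np.median(P,axis=0),np.percentile(P[:,2],98))
g=grab('side')
for n,f,b in(('scene',f,(405,225,440,262)),('side',g,(295,290,320,325))):
    W=cloud(f); m=mask(f,(0,170,80),(6,255,255),box=b)&(W[...,2]>.1); P=W[m]; v,u=np.nonzero(m)
    top=v<=v.min()+2
    c=-np.array(f['R']).T@f['t']; q=np.median(P,axis=0); d=(q-c)[:2]; d/=np.linalg.norm(d)
    print(n,len(P),q, 'axis est',q[:2]+d*.011, u.mean(),v.mean())
E
```

```text
981 [ 7.12329715e-01 -6.43746746e-05  9.56212076e-02] 0.09852604188311695
scene 198 [0.59701295 0.1833276  0.13001982] axis est [0.58622076 0.18545565] 421.34343434343435 248.37373737373738
side 167 [0.58627414 0.19719011 0.13258458] axis est [0.58755541 0.18626498] 307.1497005988024 310.10179640718565
```

View pics/s2.png

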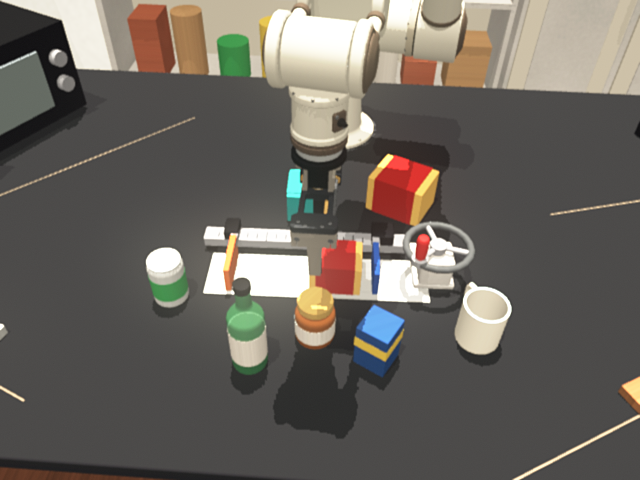

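The jar now stands upright at (315,318), on the counter between the oil bottle and the carton and clear of the track. The red handle is at (422,247). Next I go above it.

arm_command(moves=[[60,4,-2.5,0,0],[60,8,-5,0,0],[60,12,-7.5,0,0],[60,16,-10,0,0],[60,18.6,-11.8,0,0],[60,18.6,-11.8,0,0],[60,18.6,-11.8,0,0]])

```text
clock: 5.35
tcp_pos: [0.5867, 0.1862, 0.3995]
orientation: [[-0.001, 1.0, -0.001], [1.0, 0.001, -0.001], [-0.001, -0.001, -1.0]]
wrist_force: [0.7, -0.7, 0.4]
width: 0.0552
grip_force: 0.0
```

```bash
python3 - <<'E'
from m import *
f=grab('wrist'); save(f,'w3.png'); W=cloud(f)
print(ctrl.get_state()['tcp_pos'])
m=mask(f,(0,150,60),(8,255,255))&(W[...,2]>.138)&(W[...,2]<.155)&(W[...,1]>.12); P=W[m]; v,u=np.nonzero(m)
print('handle top',len(P),cv2.minEnclosingCircle((P[:,:2]*1000).astype(np.float32)),np.median(P,axis=0),u.mean(),v.mean())
h=cv2.cvtColor(f['img'],cv2.COLOR_RGB2HSV)
m=(W[...,2]>.085)&(W[...,2]<.1)&(np.hypot(W[...,0]-.5485,W[...,1]-.2245)<.08)&(h[...,1]<80); P=W[m]
print('wheel',len(P),cv2.minEnclosingCircle((P[:,:2]*1000).astype(np.float32)))
r=P[np.hypot(P[:,0]-.5485,P[:,1]-.2245)>.05]
A=np.c_[2*r[:,:2],np.ones(len(r))]; s=np.linalg.lstsq(A,(r[:,:2]**2).sum(1),rcond=None)[0]; print('fit',s[:2])
E
```

```text
[0.58718902 0.18549928 0.3997514 ]
handle top 776 ((586.7874755859375, 185.35488891601562), 11.715142250061035) [0.58683382 0.18664462 0.1459469 ] 318.4162371134021 248.0541237113402
wheel 10531 ((547.3818359375, 222.59576416015625), 68.99070739746094)
fit [0.54746492 0.223413  ]
```

View pics/w3.png

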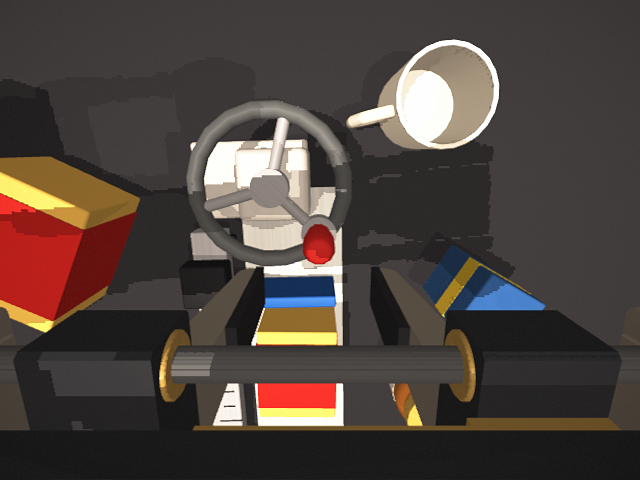

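The wrist view shows the red handle at (318,246) on the wheel, whose hub is at (268,186). The mug is clear. I descend and grip the handle.

arm_command(moves=[[60,0,0,3,0],[60,0,0,6,0],[60,0,0,8.5,0],[60,0,0,10.2,0],[60,0,0,10.2,0],[0,0,0,10.2,0],[0,0,0,10.2,0],[0,0,0,10.2,0],[0,0,0,10.2,0],[0,0,0,10.2,0]])

```text
clock: 6.4
tcp_pos: [0.5872, 0.1861, 0.2997]
orientation: [[-0.0, 1.0, 0.001], [1.0, 0.0, 0.0], [0.0, 0.001, -1.0]]
wrist_force: [-0.8, -0.5, 2.7]
width: 0.0231
grip_force: 30.0
```

```bash
python3 - <<'E'
from m import *
s=ctrl.get_state(); p=s['tcp_pos']; R=np.array(s['orientation']); g=p+R@[0,0,.171]; print(p,g,s['width'],s['wrist_force'])
c=np.array([.5468,.2238]); d=g[:2]-c; print('radius',np.hypot(*d)); a=np.arctan2(d[1],d[0]); print(np.degrees(a))
for i in range(1,21):
    b=a-np.radians(9*i); q=.056*np.array([np.cos(b)-np.cos(a),np.sin(b)-np.sin(a),0])
    print((R.T@q*100).round(1)[:2].tolist(),end=' ')
E
```

```text
[0.58720786 0.186079   0.29973321] [0.58743707 0.1860997  0.12873337] 0.023108890782741028 [-0.83743514 -0.53921982  2.70388014]
radius 0.05543179117704015
-42.85305709570387
[-0.6, -0.6] [-1.1, -1.4] [-1.4, -2.2] [-1.7, -3.0] [-1.8, -3.9] [-1.8, -4.8] [-1.6, -5.6] [-1.3, -6.5] [-0.8, -7.2] [-0.3, -7.9] [0.4, -8.5] [1.1, -9.0] [1.9, -9.4] [2.7, -9.6] [3.6, -9.7] [4.5, -9.7] [5.3, -9.5] [6.2, -9.2] [6.9, -8.8] [7.6, -8.2]
```

First quarter turn, then a force check.

arm_command(moves=[[0,-0.6,-0.6,0,0],[0,-1.1,-1.4,0,0],[0,-1.4,-2.2,0,0],[0,-1.7,-3.0,0,0],[0,-1.8,-3.9,0,0],[0,-1.8,-4.8,0,0],[0,-1.6,-5.6,0,0],[0,-1.3,-6.5,0,0],[0,-0.8,-7.2,0,0],[0,-0.3,-7.9,0,0]])

```text
clock: 7.4
tcp_pos: [0.508, 0.183, 0.2997]
orientation: [[0.0, 1.0, 0.004], [1.0, -0.0, 0.0], [0.0, 0.004, -1.0]]
wrist_force: [5.4, 2.8, 4.8]
width: 0.0235
grip_force: 30.0
```

arm_command(moves=[[0,0.7,-0.6,0,0],[0,1.4,-1.1,0,0],[0,2.2,-1.5,0,0],[0,3.0,-1.7,0,0],[0,3.9,-1.8,0,0],[0,4.8,-1.8,0,0],[0,5.6,-1.6,0,0],[0,6.5,-1.3,0,0],[0,7.2,-0.9,0,0],[0,7.9,-0.3,0,0],[0,8.5,0.3,0,0],[0,9.0,1.1,0,0],[0,9.3,1.9,0,0],[0,9.6,2.7,0,0],[0,9.7,3.6,0,0],[0,9.7,4.5,0,0],[0,9.5,5.3,0,0],[0,9.2,6.2,0,0],[0,8.7,6.9,0,0],[0,8.2,7.6,0,0]])

```text
clock: 9.4
tcp_pos: [0.5839, 0.2658, 0.2997]
orientation: [[-0.0, 1.0, 0.0], [1.0, 0.0, 0.002], [0.002, 0.0, -1.0]]
wrist_force: [-0.6, 4.0, 7.7]
width: 0.0231
grip_force: 30.0
```

```bash
cat > gap.py <<'E'
from m import *
f=grab('scene'); W=cloud(f); save(f,'g_%d.png'%int(ctrl.get_state()['clock']*100))
ya=np.array([-.05,1]);o=np.array([.569,.0255]);xa=np.array([1,.05])
X=(W[...,:2]-o)@xa; Y=(W[...,:2]-o)@ya; Z=W[...,2]; T=(abs(X)<.05)
def rep(k,lo,hi,z0,z1):
    m=mask(f,lo,hi)&T&(Z>z0)&(Z<z1)&(abs(Y)<.22); y=Y[m]; print(k,len(y),np.percentile(y,[1,50,99]).round(4) if len(y) else '', X[m].min().round(3) if len(y) else '')
rep('stop',(5,150,60),(17,255,255),.045,.066)
rep('pusher',(100,120,40),(125,255,255),.045,.068)
rep('cheese top',(0,120,50),(35,255,255),.0685,.08)
rep('red top',(0,120,50),(4,255,255),.0685,.08)
m=mask(f,(0,120,50),(35,255,255))&T&(Z>.069)&(Z<.08)&(abs(Y)<.22)
print(cv2.minAreaRect((np.c_[X[m],Y[m]]*1000).astype(np.float32)))
E
python3 gap.py; python3 -c "
from cell import ctrl; s=ctrl.get_state();print(s['tcp_pos'],s['wrist_force'])"
```

```text
stop 112 [-0.2075 -0.1978  0.0038] -0.048
pusher 141 [0.0202 0.0246 0.0293] -0.049
cheese top 1174 [-0.0686 -0.0316  0.005 ] -0.045
red top 1100 [-0.0662 -0.0316  0.003 ] -0.045
((-1.9091262817382812, -35.5186882019043), (86.15226745605469, 84.42218780517578), 88.74288177490234)
[0.58479579 0.26478122 0.29965821] [2.74005139 3.02064814 7.58346792]
```

arm_command(moves=[[0,-0.7,0.6,0,0],[0,-1.4,1.1,0,0],[0,-2.2,1.5,0,0],[0,-3.0,1.7,0,0],[0,-3.9,1.8,0,0],[0,-4.8,1.8,0,0],[0,-5.6,1.6,0,0],[0,-6.5,1.3,0,0],[0,-7.2,0.9,0,0],[0,-7.9,0.3,0,0],[0,-8.5,-0.3,0,0],[0,-9.0,-1.1,0,0],[0,-9.3,-1.9,0,0],[0,-9.6,-2.7,0,0],[0,-9.7,-3.6,0,0],[0,-9.7,-4.5,0,0],[0,-9.5,-5.3,0,0],[0,-9.2,-6.2,0,0],[0,-8.7,-6.9,0,0],[0,-8.2,-7.6,0,0]])

```text
clock: 11.45
tcp_pos: [0.5081, 0.1831, 0.2997]
orientation: [[0.0, 1.0, 0.003], [1.0, -0.0, -0.0], [-0.0, 0.003, -1.0]]
wrist_force: [6.0, 3.2, 4.7]
width: 0.0235
grip_force: 30.0
```

arm_command(moves=[[0,0.7,-0.6,0,0],[0,1.4,-1.1,0,0],[0,2.2,-1.5,0,0],[0,3.0,-1.7,0,0],[0,3.9,-1.8,0,0],[0,4.8,-1.8,0,0],[0,5.6,-1.6,0,0],[0,6.5,-1.3,0,0],[0,7.2,-0.9,0,0],[0,7.9,-0.3,0,0],[0,8.5,0.3,0,0],[0,9.0,1.1,0,0],[0,9.3,1.9,0,0],[0,9.6,2.7,0,0],[0,9.7,3.6,0,0],[0,9.7,4.5,0,0],[0,9.5,5.3,0,0],[0,9.2,6.2,0,0],[0,8.7,6.9,0,0],[0,8.2,7.6,0,0]])

```text
clock: 13.45
tcp_pos: [0.5839, 0.2658, 0.2997]
orientation: [[-0.0, 1.0, 0.0], [1.0, 0.0, 0.002], [0.002, 0.0, -1.0]]
wrist_force: [0.1, 3.5, 8.5]
width: 0.0233
grip_force: 30.0
```

```bash
python3 gap.py; ls pics
```

```text
stop 135 [-0.2077 -0.1976 -0.0741] -0.049
pusher 163 [-0.0592 -0.0536 -0.0484] -0.048
cheese top 1178 [-0.1471 -0.1103 -0.0733] -0.046
red top 1103 [-0.1448 -0.1103 -0.0757] -0.046
((-3.3512001037597656, -115.00184631347656), (84.6417465209961, 89.12010192871094), 0.22322285175323486)
g_1350.png
g_944.png
s2.png
scene0.png
side0.png
w1.png
w3.png
```

arm_command(moves=[[0,-0.7,0.6,0,0],[0,-1.4,1.1,0,0],[0,-2.2,1.5,0,0],[0,-3.0,1.7,0,0],[0,-3.9,1.8,0,0],[0,-4.8,1.8,0,0],[0,-5.6,1.6,0,0],[0,-6.5,1.3,0,0],[0,-7.2,0.9,0,0],[0,-7.9,0.3,0,0],[0,-8.5,-0.3,0,0],[0,-9.0,-1.1,0,0],[0,-9.0,-1.1,0,0]])

```text
clock: 14.8
tcp_pos: [0.5721, 0.1746, 0.2996]
orientation: [[0.0, 1.0, -0.001], [1.0, -0.0, -0.001], [-0.001, -0.001, -1.0]]
wrist_force: [-1.5, -0.2, 10.4]
width: 0.0234
grip_force: 30.0
```

```bash
python3 gap.py; python3 - <<'E'
from m import *
f=grab('side'); cv2.imwrite('pics/side4.png',cv2.resize(f['img'][160:330,270:410,::-1],None,fx=3.5,fy=3.5))
print(ctrl.get_state()['wrist_force'])
E
```

```text
stop 130 [-0.2072 -0.1975 -0.0987] -0.048
pusher 169 [-0.0839 -0.078  -0.0726] -0.05
cheese top 1173 [-0.1709 -0.1343 -0.0977] -0.047
red top 1102 [-0.1689 -0.1345 -0.1002] -0.047
((-4.469356536865234, -135.8744659423828), (86.7326889038086, 94.8000259399414), 1.7918270826339722)
[-2.47410463 -0.81864189  9.56659674]
```

View pics/side4.png

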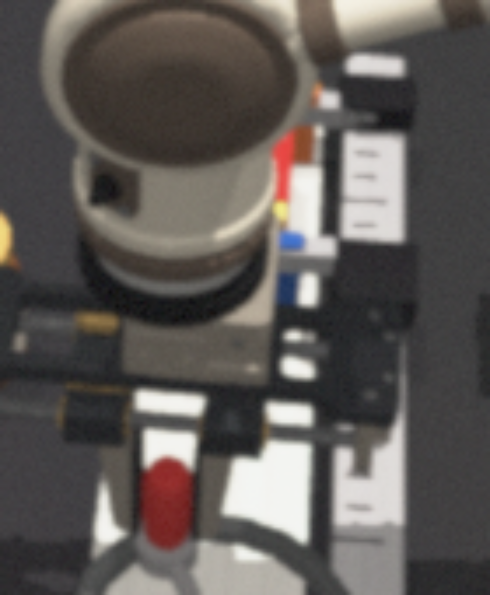

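The side view is mostly blocked by the arm. The strip still visible shows cheese and stop nearly together, and the measured gap is about 10 mm. I continue slowly.

arm_command(moves=[[0,-0.2,-0.4,0,0],[0,-0.35,-0.8,0,0],[0,-0.5,-1.2,0,0],[0,-0.6,-1.65,0,0],[0,-0.65,-2.1,0,0],[0,-0.7,-2.5,0,0],[0,-0.7,-2.5,0,0],[0,-0.7,-2.5,0,0]])

```text
clock: 15.7
tcp_pos: [0.5476, 0.1683, 0.2996]
orientation: [[-0.0, 1.0, 0.0], [1.0, 0.0, 0.0], [0.0, 0.0, -1.0]]
wrist_force: [0.5, 1.7, 10.3]
width: 0.0231
grip_force: 30.0
```

```bash
python3 gap.py; python3 - <<'E'
from m import *
import glob,os
p=max(glob.glob('pics/g_*.png'),key=os.path.getmtime); i=cv2.imread(p)[220:310,200:340]; cv2.imwrite('pics/c5.png',cv2.resize(i,None,fx=5,fy=5,interpolation=cv2.INTER_CUBIC))
E
```

```text
stop 132 [-0.2073 -0.1976 -0.1045] -0.048
pusher 167 [-0.089  -0.0837 -0.0782] -0.05
cheese top 1158 [-0.1765 -0.1397 -0.1036] -0.047
red top 1091 [-0.1744 -0.1398 -0.1059] -0.047
((-4.559436798095703, -142.5087890625), (92.19692993164062, 84.83361053466797), 89.79269409179688)
```

View pics/c5.png

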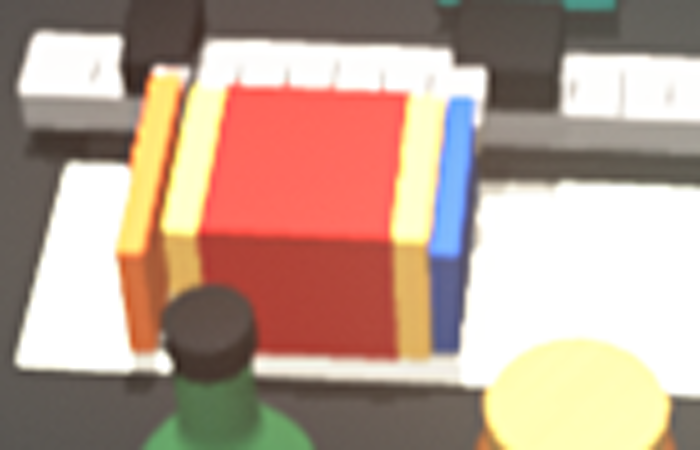

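The gap between cheese and stop is now about 4 mm: the orange edge is at (170,160) and the cheese edge at (180,160). I wind in small steps and watch the force in x.

arm_command(moves=[[0,0,-0.2,0,0],[0,0,-0.4,0,0],[0,0,-0.6,0,0],[0,0.05,-0.9,0,0]])

```text
clock: 16.15
tcp_pos: [0.5391, 0.1687, 0.2997]
orientation: [[0.0, 1.0, 0.002], [1.0, -0.0, 0.0], [0.0, 0.002, -1.0]]
wrist_force: [2.2, 1.5, 6.7]
width: 0.0232
grip_force: 30.0
```

arm_command(moves=[[0,0.05,-0.2,0,0],[0,0.1,-0.4,0,0],[0,0.1,-0.4,0,0]])

```text
clock: 16.45
tcp_pos: [0.5349, 0.1696, 0.2996]
orientation: [[-0.0, 1.0, 0.002], [1.0, 0.0, -0.0], [-0.0, 0.002, -1.0]]
wrist_force: [2.1, 0.9, 7.6]
width: 0.0233
grip_force: 30.0
```

```bash
python3 gap.py
```

```text
stop 105 [-0.2068 -0.198  -0.1064] -0.045
pusher 170 [-0.0918 -0.0861 -0.0809] -0.05
cheese top 1170 [-0.1795 -0.1427 -0.1061] -0.047
red top 1098 [-0.1771 -0.1428 -0.1087] -0.047
((-4.353054046630859, -143.3111572265625), (96.42742156982422, 85.8806381225586), 88.11924743652344)
```

arm_command(moves=[[0,0.05,-0.2,0,0],[0,0.1,-0.4,0,0],[0,0.1,-0.4,0,0]])

```text
clock: 16.8
tcp_pos: [0.531, 0.1706, 0.2997]
orientation: [[-0.0, 1.0, 0.002], [1.0, 0.0, -0.0], [-0.0, 0.002, -1.0]]
wrist_force: [2.3, 0.7, 8.3]
width: 0.0233
grip_force: 30.0
```

arm_command(moves=[[0,0.05,-0.2,0,0],[0,0.15,-0.4,0,0],[0,0.15,-0.4,0,0]])

```text
clock: 17.1
tcp_pos: [0.527, 0.172, 0.2996]
orientation: [[-0.0, 1.0, 0.002], [1.0, 0.0, -0.001], [-0.001, 0.002, -1.0]]
wrist_force: [1.1, 0.9, 8.1]
width: 0.0235
grip_force: 30.0
```

arm_command(moves=[[0,0.1,-0.2,0,0],[0,0.15,-0.4,0,0],[0,0.15,-0.4,0,0]])

```text
clock: 17.4
tcp_pos: [0.523, 0.1735, 0.2997]
orientation: [[-0.0, 1.0, 0.002], [1.0, 0.0, -0.0], [-0.0, 0.002, -1.0]]
wrist_force: [1.6, 0.9, 7.4]
width: 0.023
grip_force: 30.0
```

arm_command(moves=[[0,0.1,-0.2,0,0],[0,0.2,-0.4,0,0],[0,0.2,-0.4,0,0]])

```text
clock: 17.7
tcp_pos: [0.519, 0.1755, 0.2997]
orientation: [[-0.0, 1.0, 0.002], [1.0, 0.0, -0.0], [-0.0, 0.002, -1.0]]
wrist_force: [1.4, 0.4, 7.6]
width: 0.0231
grip_force: 30.0
```

```bash
python3 gap.py; python3 - <<'E'
from m import *
import glob,os
p=max(glob.glob('pics/g_*.png'),key=os.path.getmtime); i=cv2.imread(p)[220:310,200:340]; cv2.imwrite('pics/c6.png',cv2.resize(i,None,fx=5,fy=5,interpolation=cv2.INTER_CUBIC))
E
```

```text
stop 67 [-0.207  -0.1991 -0.1102] 0.026
pusher 166 [-0.0957 -0.09   -0.0847] -0.05
cheese top 1163 [-0.1833 -0.1465 -0.1099] -0.049
red top 1091 [-0.181  -0.1467 -0.1127] -0.049
((-5.521183013916016, -146.70980834960938), (97.8586196899414, 86.43834686279297), 89.09569549560547)
```

View pics/c6.png

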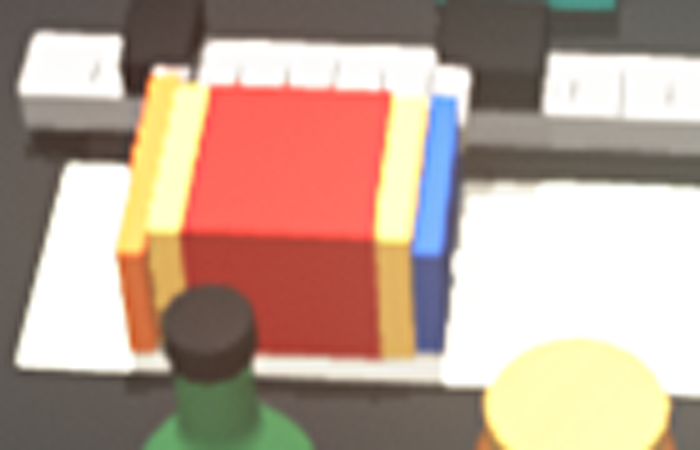

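The crop shows the cheese edge (150,240) nearly closed on the stop edge. I keep winding until the force rises.

arm_command(moves=[[0,0.1,-0.2,0,0],[0,0.2,-0.4,0,0],[0,0.2,-0.4,0,0]])

```text
clock: 18.05
tcp_pos: [0.5158, 0.1772, 0.2997]
orientation: [[-0.0, 1.0, 0.005], [1.0, 0.0, -0.001], [-0.001, 0.005, -1.0]]
wrist_force: [6.4, -0.9, 4.5]
width: 0.0231
grip_force: 30.0
```

arm_command(moves=[[0,0.1,-0.2,0,0],[0,0.25,-0.4,0,0],[0,0.25,-0.4,0,0]])

```text
clock: 18.35
tcp_pos: [0.5136, 0.1783, 0.2998]
orientation: [[0.0, 1.0, 0.013], [1.0, -0.0, -0.004], [-0.004, 0.013, -1.0]]
wrist_force: [17.7, -6.9, -4.6]
width: 0.0229
grip_force: 30.0
```

The force jumped to 19 N, so the cheese is firmly against the stop. I ease the push off, let go and retreat straight up.

arm_command(moves=[[0,-0.1,0.15,0,0],[0,-0.15,0.3,0,0],[0,-0.15,0.3,0,0],[60,-0.15,0.3,0,0],[60,-0.15,0.3,0,0],[60,-0.15,0.3,0,0],[60,-0.15,0.3,0,0],[60,-0.15,0.3,-3,0],[60,-0.15,0.3,-6,0],[60,-0.15,0.3,-10,0],[60,-0.15,0.3,-13,0],[60,-0.15,-3,-13,0],[60,-0.15,-7,-13,0],[60,-0.15,-7,-13,0]])

```text
clock: 19.75
tcp_pos: [0.4373, 0.1789, 0.4271]
orientation: [[-0.002, 1.0, -0.005], [1.0, 0.002, -0.0], [-0.0, -0.005, -1.0]]
wrist_force: [1.3, 0.5, 0.1]
width: 0.0551
grip_force: 0.0
```

```bash
python3 gap.py; python3 - <<'E'
from m import *
import glob,os
p=max(glob.glob('pics/g_*.png'),key=os.path.getmtime); a=cv2.imread(p); i=cv2.resize(a[220:310,200:340],None,fx=3,fy=3,interpolation=cv2.INTER_CUBIC)
g=grab('side')['img'][...,::-1]; j=cv2.resize(g[150:350,190:400],(420,400),interpolation=cv2.INTER_CUBIC)
o=np.zeros((600,800,3),np.uint8); o[:270,:420]=i; o[270:555,:380]=cv2.resize(a[140:380,120:520],(380,285))[:285]; o[:400,380+40:800]=j[:, :380]; cv2.imwrite('pics/c7.png',o)
print(ctrl.get_state()['wrist_force'])
E
```

```text
stop 54 [-0.2069 -0.1998 -0.112 ] 0.031
pusher 121 [-0.096  -0.0904 -0.0851] -0.05
cheese top 1147 [-0.1838 -0.1476 -0.1114] -0.048
red top 1088 [-0.1816 -0.1473 -0.1132] -0.048
((-5.19091796875, -146.84646606445312), (95.80884552001953, 85.3906021118164), 87.84831237792969)
[0.05659159 0.53075579 0.2937719 ]
```

View pics/c7.png

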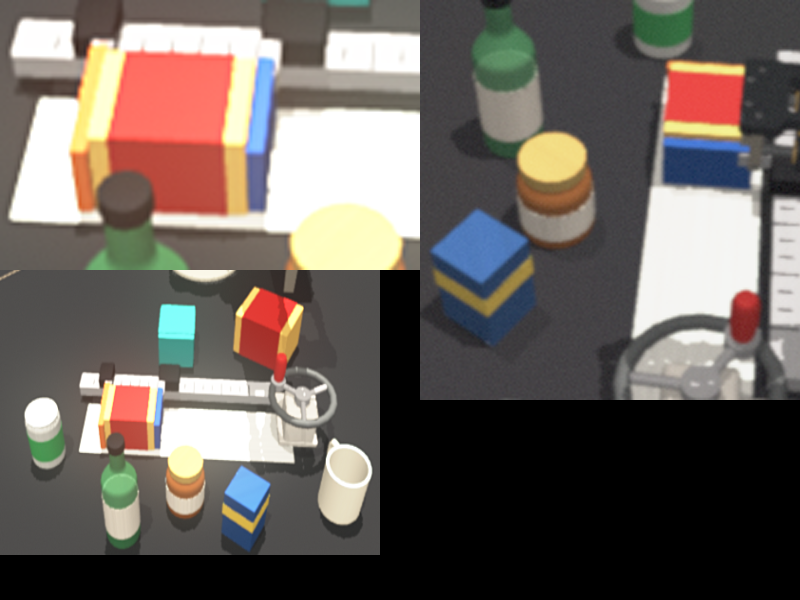

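The picture shows the cheese squeezed squarely between the stop and the pusher. The jar, carton and tin are upright and clear, the oil bottle and mug haven't moved, and the gripper is touching nothing.

```bash
python3 -c "
from cell import ctrl; print(ctrl.hand_in())"
```

```text
the job is handed in; nothing more can be done
None
```

I moved the jar out of the track and left it upright on the counter, wound the cheese squarely up against the orange stop, let go of the wheel and handed the job in at about 20 s; no verdict came back.

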